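Find the meter case by weight and hang it on the hook

ROBOT

A 7-joint arm with a two-finger parallel gripper is mounted at the origin on the work surface. World frame = base frame: x ahead of the robot, y to its left, z up, the work surface at z = 0. Lengths are in m, angles in rad, forces in N, time in s.
With the tool pointing down it reaches from about 0.425 to 0.875 m from the base axis. Payload 4.7 kg.
Tool frame: the origin (TCP) lies on the centre line of the jaws, within the pads' length; the fingertips stand ctrl.tcp_to_tips ahead of it and the grasp point (between the pads) lies 2 mm behind it (ctrl.tcp_to_tips is the distance from the TCP to the fingertips, in m); z points along the fingers, y is the line along which they close (so a half turn about z gives the same grasp; the last joint's range is limited). The gripper opens to 87 mm and grips with 3 to 60 N. Pads are 19 mm wide; open, the fingers measure 117 mm over their backs; the gripper's body (75 mm by 190 mm) begins 51 mm behind the grasp point.
Start: joints at [-1.3, 0.321, -0.07, 1.45, 0.023, 1.371, -0.057], TCP at [0.165, 0.629, 0.24] pointing down, gripper open.
Joint ranges: [-2.86, 2.86], [-0.3, 2.09], [-1.38, 1.24], [0.06, 2.45], [-1.56, 4.7], [0.09, 2.05], [-2.69, 2.69]. Speed limits (rad/s): [2.57, 2.57, 3.14, 3.14, 3.14, 3.14, 3.14].

INTERFACE

Orientations are given as a rotation vector (axis times angle).
In Python, from bench import ctrl, optics, close_job gives the robot as it stands.
- The arm moves only by the shell command python3 -m inch 'ROWS' [OPENING] [FORCE]. ROWS is JSON, a list of rows, each a list of 2 entries, a list of its own where there are three numbers: the shift along the tool's x, y, z in mm, then the turn, a rotation vector about the tool's x, y, z in degrees. In form: [[[x, y, z], [ax, ay, az]], ...]. A call has exactly 10 rows; each row shifts and turns the commanded pose from where the row before left it, along the tool's axes as they then stand; what a row does not reach is not made up. A row lasts 1/10 s, in which the tool goes at most 50 mm and 8.59 degrees, less where a joint would pass 70% of its speed; a pose out of reach is approached as far as the arm can. A call is refused whole if a number of a shift passes 50 or a number of a turn 8.59, either way. A call with a gripper value outside its range is refused whole. OPENING is the closure, from 0 (fully open) to 1 (shut), set as the call begins (- or left out, the last holds). The fingers move at their own pace and stop on an object; FORCE is the grip in N (left out, the last holds). Time passes only in rows, so rows that do not move let the fingers close, or fill a call up. It gives the time, the measured TCP pose, the force and the opening at its end, in the units of the state.
- ctrl.get_state(): the state, without advancing time (a new reading comes with each control period).
- optics.get_image(name): name is "scene" or "side" or "wrist"; returns a dict with "image" (480x640x3 uint8, red, green, blue), "fx", "fy", "cx", "cy" (pixels), "R" (3x3) and "t" (3): a world point X has camera coordinates R X + t; the wrist camera has in their place "hand_eye" (4x4, takes a point from camera to tool coordinates, whose origin is the TCP and whose axes are the flange's). Camera axes: x right, y down, z forward; pixel columns grow to the right and rows downward; lengths in m; the calibration is good to about 2 mm. A picture is of the moment at which its call begins: read the wrist's pose just before it. There is no depth.
- close_job(): hands the job in, once; it reports no verdict.
The state is a dict: "time": time; "joint_positions": joint angles; "qd": joint speeds; "joint_torque": joint torques, N m; "position": TCP position; "tool_rot": TCP orientation; "ft_force": force on the tool from outside, world axes, zero at the start; "torque": the same for the moment, N m; "grip_width": opening from 0.0 (shut) to 1.0 (fully open).
Only numpy, scipy, OpenCV 4.12 (cv2) and the standard library are available. Lean on these libraries where they do the work, as an engineer would, in place of code of your own. Each camera call takes 0.05 s, during which the arm holds its last target. There are 200 camera calls.

TASK

One of the three closed grey meter cases still has the field meter in it, the other two are empty. Lift them by their handles to feel which is the heavy one and hang that case by its handle over both prongs of the hook stand, ready for the sampling round; the two empty cases are to be left standing upright on the bench in the places they had. Keep every case upright while you handle it, because the meter lies loose inside, and leave the bottles and the beaker alone.

Things in the scene. Friction and masses are not known exactly. Their poses are not given: they have to be found in the camera images.
- case_a: one of three identical closed grey hard cases, upright: shell 72 mm thick (own x), 180 mm long (y), 100 mm high (z), fixed light-grey handle on top. Origin: centre of its underside; both ways round alike. Empty it weighs 2.5 to 3.5 N; with the meter 6.5 to 8.3 N, its weight on the middle line. Which one holds the meter changes every time and cannot be seen
- case_a_handle (a point): middle of the handle bar of case_a, 148 mm above the case's underside, axes as the case. Bar along own y, 14 mm wide (x), 12 mm high (z), held by two 12 mm legs at y = +-65 mm (118 mm clear between them); 42 mm free between shell top and bar underside. Grip it from above across the 14 mm
- case_b: one of three identical closed grey hard cases, upright: shell 72 mm thick (own x), 180 mm long (y), 100 mm high (z), fixed light-grey handle on top. Origin: centre of its underside; both ways round alike. Empty it weighs 2.5 to 3.5 N; with the meter 6.5 to 8.3 N, its weight on the middle line. Which one holds the meter changes every time and cannot be seen
- case_b_handle (a point): middle of the handle bar of case_b, 148 mm above the case's underside, axes as the case. Bar along own y, 14 mm wide (x), 12 mm high (z), held by two 12 mm legs at y = +-65 mm (118 mm clear between them); 42 mm free between shell top and bar underside. Grip it from above across the 14 mm
- case_c: one of three identical closed grey hard cases, upright: shell 72 mm thick (own x), 180 mm long (y), 100 mm high (z), fixed light-grey handle on top. Origin: centre of its underside; both ways round alike. Empty it weighs 2.5 to 3.5 N; with the meter 6.5 to 8.3 N, its weight on the middle line. Which one holds the meter changes every time and cannot be seen
- case_c_handle (a point): middle of the handle bar of case_c, 148 mm above the case's underside, axes as the case. Bar along own y, 14 mm wide (x), 12 mm high (z), held by two 12 mm legs at y = +-65 mm (118 mm clear between them); 42 mm free between shell top and bar underside. Grip it from above across the 14 mm
- hook_stand: fixed steel-rod stand with a double hook; origin on the bench under the seat, z up. Two level 8 mm prongs at own y = +-40 mm, axis 175 mm up, run to own -x from uprights (cross rods between) at x = +60 mm to x = -35 mm, then turn up to x = -42 mm: tip tops 191 mm up, the highest part. Base plate x -70 to +100 mm, 200 mm wide, 8 mm thick
- hook_seat (a point): middle of the handle bar of a hung case: 185 mm above the bench, axes as the stand, bar along own y across both prongs. The bar goes in over the tips along own +x, the shell's top below the prongs (bar middle 197 to 219 mm up), then down onto the prongs. It fits from x = -25 to +18 mm, y within +-14 mm. The underside then hangs 37 mm up
- bottle_1: closed white plastic sample bottle, 74 mm across, 168 mm high; origin at the centre of its underside. Bystander, beyond the cases
- bottle_2: closed white plastic sample bottle, 74 mm across, 168 mm high; origin at the centre of its underside. Bystander, beyond the cases
- beaker: clear glass beaker, 87 mm across the rim, 110 mm high; origin at the centre of its underside. Bystander, beyond the cases
Things that resemble listed ones, but are neither listed nor needed, are in the scene too. What is shaped like the case_b but blue or brown is not meant.

How it is judged:
By the outcome, as a careful person would: the job done as asked, in the order asked, and still so for the second after the job is handed in, with the robot touching nothing.
It also fails if it takes over 72 s, if anything falls off the work surface, if the arm or the gripper's body presses on something with over 40 N, if the wrist force passes 120 N, or if a joint passes its speed limit or range.

## Working session

There is one attempt and no reset: what is moved stays moved. The work goes in short steps, Python scripts to look and compute and a shell command to move; the robot and the scene stay as the last step left them, time stands still between calls to the robot, and variables do not carry over. Pictures are saved under pics/ and viewed, on a budget of 10 in all, crops included, one or two more only if the job needs it, and the job is handed in when it is done.

```bash
ls; mkdir -p pics; python3 - <<'E'
from bench import ctrl, optics
import cv2, numpy as np
for n in ["scene","side"]:
    d=optics.get_image(n); cv2.imwrite(f"pics/{n}0.png",d["image"][:,:,::-1])
    print(n,d["fx"],d["cx"],d["cy"],np.round(-np.array(d["R"]).T@d["t"],3))
    np.savez(f"pics/{n}0.npz",**d)
print(ctrl.get_state(),ctrl.tcp_to_tips)
E
```

```text
pics
scene 610.7316622990132 318.9889394364869 236.89949662282976 [1.213 0.591 1.114]
side 453.0365473528808 319.9354354060536 241.09451445444483 [ 0.07  -0.655  0.733]
{'time': 0.1, 'joint_positions': array([-1.29991122,  0.32176417, -0.07008031,  1.45157535,  0.02262709,
        1.37079235, -0.05691675]), 'qd': array([ 0.0003671 , -0.00233187, -0.00097389, -0.00261318,  0.00029716,
       -0.0027979 , -0.00180821]), 'joint_torque': array([-3.32679947e-04, -4.92569983e+01, -4.05881815e-01, -3.13399744e+01,
       -6.41364092e-02,  3.93786735e-02,  5.77580454e-05]), 'position': array([0.16501887, 0.62821379, 0.23854968]), 'tool_rot': array([-4.02216491e-01, -3.11563334e+00,  2.74811541e-03]), 'ft_force': array([-0.12709777,  0.38888349, -0.86087033]), 'torque': array([-0.01498761, -0.03441692,  0.00804007]), 'grip_width': 0.9993644596311618} 0.017
```

View pics/scene0.png

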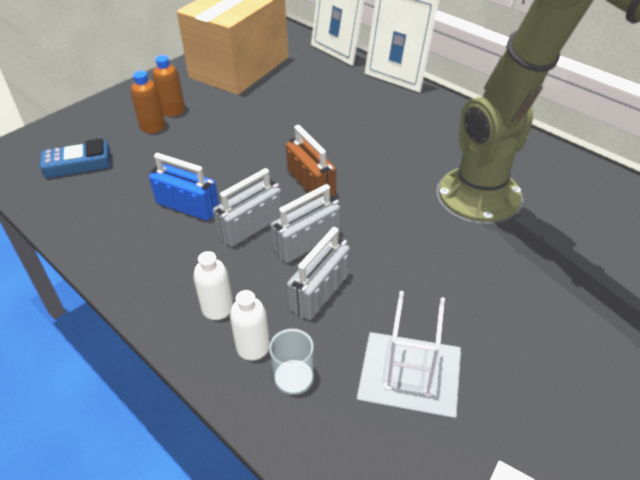

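View pics/side0.png

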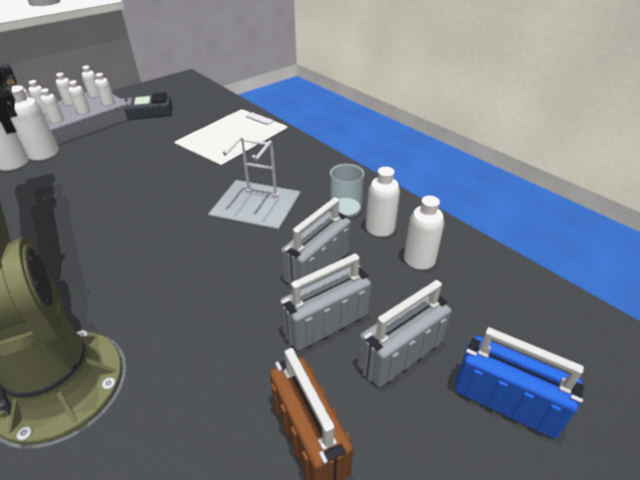

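The scene shows grey cases with handles at (247,190), (306,204) and (320,255). The lookalikes are blue (180,165) and brown (310,145), and the stand's plate is around (410,372). The side view shows the grey handles at (317,225), (327,278) and (410,310).

```bash
cat > h.py <<'E'
import numpy as np, cv2
def ray(d,p,z):
    R=np.array(d["R"]);t=np.array(d["t"]).ravel();c=-R.T@t
    v=R.T@np.array([(p[0]-d["cx"])/d["fx"],(p[1]-d["cy"])/d["fy"],1.])
    return c+v*(z-c[2])/v[2]
def blob(im,roi,thr,sat=40):
    x0,y0,x1,y1=roi; s=im[y0:y1,x0:x1].astype(int)
    m=((s.min(2)>thr)&(s.max(2)-s.min(2)<sat)).astype(np.uint8)
    n,l,st,_=cv2.connectedComponentsWithStats(m,connectivity=4); k=1+np.argmax(st[1:,4])
    return (l==k), x0,y0
E
python3 - <<'E'
from h import *
R={"scene":{"L":(212,168,276,212),"M":(268,183,334,228),"R":(294,228,345,282)},
   "side":{"R":(288,196,345,250),"M":(284,252,364,306),"L":(370,280,446,336)}}
for n in R:
    d=dict(np.load(f"pics/{n}0.npz"));vis=d["image"][:,:,::-1].copy()
    for k,roi in R[n].items():
        m,x0,y0=blob(d["image"],roi,165)
        ys,xs=np.nonzero(m);r=cv2.minAreaRect(np.c_[xs+x0,ys+y0].astype(np.float32))
        vis[ys+y0,xs+x0]=(0,0,255)
        b=cv2.boxPoints(r); 
        e=[np.linalg.norm(b[0]-b[1]),np.linalg.norm(b[1]-b[2])]
        a,c=((b[0]+b[1])/2,(b[2]+b[3])/2) if e[0]<e[1] else ((b[1]+b[2])/2,(b[3]+b[0])/2)
        A,C=ray(d,a,.15),ray(d,c,.15)
        print(n,k,a.round(),c.round(),len(xs),"mid",((A+C)/2).round(3),"len",np.linalg.norm(A-C).round(3),"yaw",np.degrees(np.arctan2(*(A-C)[1::-1])).round(1)%180)
    if n=="scene": roi=(355,330,465,415)
    else: roi=(205,178,305,228)
    s=d["image"][roi[1]:roi[3],roi[0]:roi[2]].astype(int)
    m=(s.min(2)>110).astype(np.uint8)
    m=cv2.morphologyEx(m,cv2.MORPH_OPEN,np.ones((7,7)) if n=="scene" else np.ones((3,3)))
    cs=max(cv2.findContours(m,0,2)[0],key=cv2.contourArea)
    q=cv2.approxPolyDP(cv2.convexHull(cs),6,True)[:,0]+np.array(roi[:2])
    cv2.polylines(vis,[q.astype(np.int32)],True,(0,255,0),1)
    P=np.array([ray(d,p,.008) for p in q]); print(n,"plate",q.tolist(),P[:,:2].round(3).tolist(),np.linalg.norm(P-np.roll(P,-1,0),axis=1).round(3))
    cv2.imwrite(f"pics/{n}_v.png",vis)
a=cv2.imread("pics/scene_v.png")[150:430,200:480];b=cv2.imread("pics/side_v.png")[120:400,200:480]
cv2.imwrite("pics/chk1.png",cv2.resize(np.hstack([a,b]),(800,400)))
E
```

```text
scene L [273. 179.] [215. 211.] 1081 mid [ 0.549 -0.328  0.15 ] len 0.174 yaw 176.0
scene M [334. 196.] [272. 226.] 1149 mid [ 0.492 -0.183  0.15 ] len 0.176 yaw 170.5
scene R [344. 234.] [299. 284.] 1199 mid [ 0.572 -0.046  0.15 ] len 0.176 yaw 10.400000000000006
scene plate [[461, 346], [457, 414], [356, 399], [369, 331], [442, 330]] [[0.458, 0.261], [0.598, 0.349], [0.711, 0.182], [0.565, 0.09], [0.452, 0.206]] [0.165 0.202 0.172 0.162 0.055]
side R [346. 202.] [291. 225.] 416 mid [ 0.562 -0.076  0.15 ] len 0.138 yaw 173.1
side M [358. 255.] [292. 285.] 494 mid [ 0.461 -0.212  0.15 ] len 0.144 yaw 172.3
side L [440. 282.] [380. 320.] 567 mid [ 0.521 -0.363  0.15 ] len 0.144 yaw 176.3
side plate [[299, 191], [279, 227], [209, 214], [235, 180], [275, 178]] [[0.706, 0.179], [0.568, 0.089], [0.462, 0.253], [0.601, 0.345], [0.695, 0.277]] [0.165 0.196 0.167 0.115 0.098]
```

View pics/chk1.png

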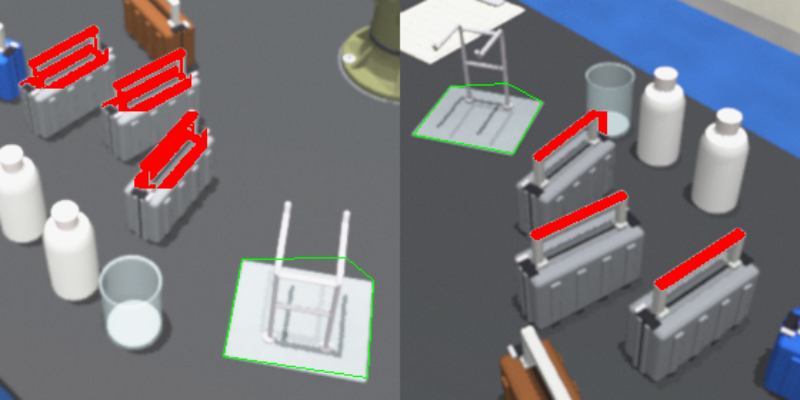

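```bash
python3 - <<'E'
from h import *
R={"scene":{"L":(212,168,276,212),"M":(268,183,334,228),"R":(294,228,345,282)},
   "side":{"R":(288,196,340,250),"M":(284,252,364,306),"L":(370,280,446,336)}}
for thr in (190,205,215):
 for n in R:
    d=dict(np.load(f"pics/{n}0.npz"))
    for k,roi in R[n].items():
        m,x0,y0=blob(d["image"],roi,thr)
        ys,xs=np.nonzero(m);r=cv2.minAreaRect(np.c_[xs+x0,ys+y0].astype(np.float32))
        b=cv2.boxPoints(r); e=[np.linalg.norm(b[0]-b[1]),np.linalg.norm(b[1]-b[2])]
        a,c=((b[0]+b[1])/2,(b[2]+b[3])/2) if e[0]<e[1] else ((b[1]+b[2])/2,(b[3]+b[0])/2)
        A,C=ray(d,a,.15),ray(d,c,.15)
        print(thr,n,k,a.round(),c.round(),min(e).round(),"mid",((A+C)/2)[:2].round(3),"len",np.linalg.norm(A-C).round(3),"yaw",np.degrees(np.arctan2(*(A-C)[1::-1])).round(1)%180)
d=dict(np.load("pics/scene0.npz"))
c=d["image"][165:320,205:365,::-1];cv2.imwrite("pics/crop2.png",cv2.resize(c,(640,620))[:600])
E
```

```text
190 scene L [268. 169.] [221. 195.] 5.0 mid [ 0.518 -0.364] len 0.145 yaw 176.3
190 scene M [328. 186.] [280. 210.] 6.0 mid [ 0.459 -0.213] len 0.144 yaw 171.1
190 scene R [340. 231.] [303. 271.] 16.0 mid [ 0.555 -0.062] len 0.146 yaw 11.0
190 side R [338. 197.] [294. 231.] 5.0 mid [ 0.559 -0.073] len 0.145 yaw 10.6
190 side M [357. 255.] [292. 285.] 6.0 mid [ 0.461 -0.212] len 0.142 yaw 172.4
190 side L [439. 282.] [380. 320.] 7.0 mid [ 0.521 -0.363] len 0.143 yaw 176.6
205 scene L [267. 169.] [221. 195.] 5.0 mid [ 0.518 -0.364] len 0.145 yaw 176.7
205 scene M [328. 185.] [280. 210.] 5.0 mid [ 0.459 -0.214] len 0.143 yaw 172.3
205 scene R [336. 227.] [300. 268.] 6.0 mid [ 0.553 -0.075] len 0.147 yaw 11.199999999999989
205 side R [337. 198.] [295. 231.] 5.0 mid [ 0.558 -0.073] len 0.144 yaw 11.1
205 side M [357. 256.] [292. 285.] 6.0 mid [ 0.461 -0.213] len 0.141 yaw 171.4
205 side L [439. 282.] [380. 320.] 7.0 mid [ 0.521 -0.363] len 0.143 yaw 176.2
215 scene L [267. 169.] [221. 195.] 5.0 mid [ 0.518 -0.364] len 0.143 yaw 176.4
215 scene M [328. 185.] [280. 210.] 5.0 mid [ 0.459 -0.215] len 0.143 yaw 172.4
215 scene R [336. 228.] [300. 268.] 6.0 mid [ 0.554 -0.075] len 0.145 yaw 11.199999999999989
215 side R [337. 197.] [295. 231.] 5.0 mid [ 0.558 -0.073] len 0.144 yaw 11.5
215 side M [357. 255.] [293. 285.] 5.0 mid [ 0.461 -0.212] len 0.141 yaw 172.3
215 side L [439. 281.] [380. 320.] 6.0 mid [ 0.522 -0.363] len 0.142 yaw 176.6
```

View pics/crop2.png

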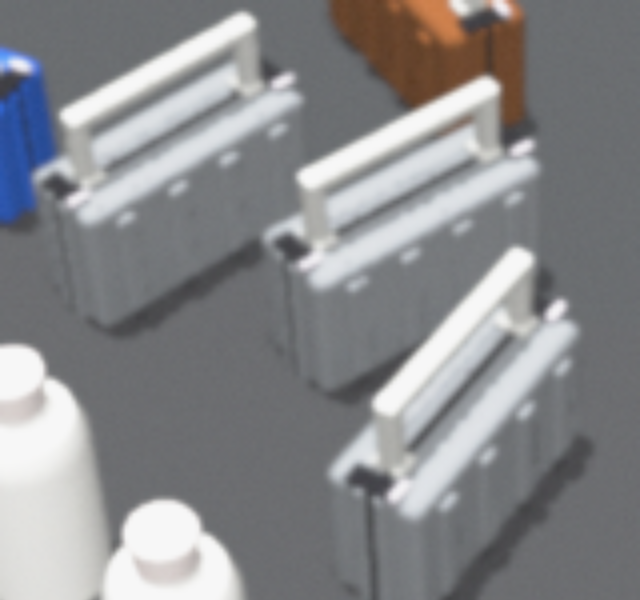

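```bash
cat > go.py <<'E'
# report measured pose and the tool-axis shift/turn to a target: x y z(m) heading-of-tool-y(deg)
import sys, numpy as np
from scipy.spatial.transform import Rotation as Ro
from bench import ctrl
s=ctrl.get_state(); p=np.array(s["position"]); R=Ro.from_rotvec(s["tool_rot"]).as_matrix()
h=np.degrees(np.arctan2(R[1,1],R[0,1]))
print("t",round(s["time"],2),"p",p.round(4),"h",h.round(2),"zaxis",R[:,2].round(4),"F",np.round(s["ft_force"],1),"w",round(s["grip_width"],3),"j7",s["joint_positions"][-1].round(2))
for a in sys.argv[1:]:
    x,y,z,H=map(float,a.split(","))
    print(a,"shift(mm, present axes)",(R.T@(np.array([x,y,z])-p)*1000).round(1),"turn z",round(-(H-h),2))
E
python3 -m inch '[[[-32.7,-34.1,0],[0,0,0]],[[-32.7,-34.1,0],[0,0,0]],[[-32.7,-34.1,0],[0,0,0]],[[-32.7,-34.1,0],[0,0,0]],[[-32.7,-34.1,0],[0,0,0]],[[-32.7,-34.1,0],[0,0,0]],[[-32.7,-34.1,0],[0,0,0]],[[-32.7,-34.1,0],[0,0,0]],[[-32.7,-34.1,0],[0,0,0]],[[-32.7,-34.1,0],[0,0,0]]]' 0 50
python3 go.py 0.556,-0.074,0.24,101.2
```

```text
time: 1.1
position: [0.3952, 0.2139, 0.2394]
tool_rot: [-0.402, -3.116, -0.0]
ft_force: [1.0, 0.7, -0.3]
grip_width: 0.998
t 1.1 p [0.3952 0.2139 0.2394] h 75.3 zaxis [-1.e-04  3.e-04 -1.e+00] F [ 1.   0.7 -0.3] w 0.998 j7 0.73
0.556,-0.074,0.24,101.2 shift(mm, present axes) [-228.6 -237.6   -0.7] turn z -25.9
```

```bash

python3 -m inch '[[[-32.7,-33.9,0],[0,0,0]],[[-32.7,-33.9,0],[0,0,0]],[[-32.7,-33.9,0],[0,0,0]],[[-32.7,-33.9,0],[0,0,0]],[[-32.7,-33.9,0],[0,0,0]],[[-32.7,-33.9,0],[0,0,0]],[[-32.4,-34.2,0],[0,0,0]],[[0,0,0],[0,0,-8.5]],[[0,0,0],[0,0,-8.5]],[[0,0,0],[0,0,-8.5]]]' 0 50
python3 go.py 0.556,-0.074,0.24,101.2
python3 - <<'E'
from bench import ctrl,optics
import numpy as np,cv2
d=optics.get_image("wrist");cv2.imwrite("pics/w1.png",d["image"][:,:,::-1]);np.savez("pics/w1.npz",**d);print(d["hand_eye"],d["fx"])
E
```

```text
time: 2.1
position: [0.5553, -0.0726, 0.2389]
tool_rot: [0.303, -3.126, 0.0]
ft_force: [-0.7, -0.2, -0.1]
grip_width: 0.998
t 2.1 p [ 0.5553 -0.0726  0.2389] h 101.07 zaxis [-1.3e-03 -3.0e-04 -1.0e+00] F [-0.7 -0.2 -0.1] w 0.998 j7 1.92
0.556,-0.074,0.24,101.2 shift(mm, present axes) [-0.4 -1.5 -1.1] turn z -0.13
[[-9.44617571e-04 -9.67082153e-01 -2.54462603e-01  6.91237042e-02]
 [ 9.99999332e-01 -7.43892127e-04 -8.85050050e-04  1.07454157e-03]
 [ 6.66623382e-04 -2.54463269e-01  9.67082210e-01 -1.44740063e-01]
 [ 0.00000000e+00  0.00000000e+00  0.00000000e+00  1.00000000e+00]] 429.5937322350599
```

View pics/w1.png

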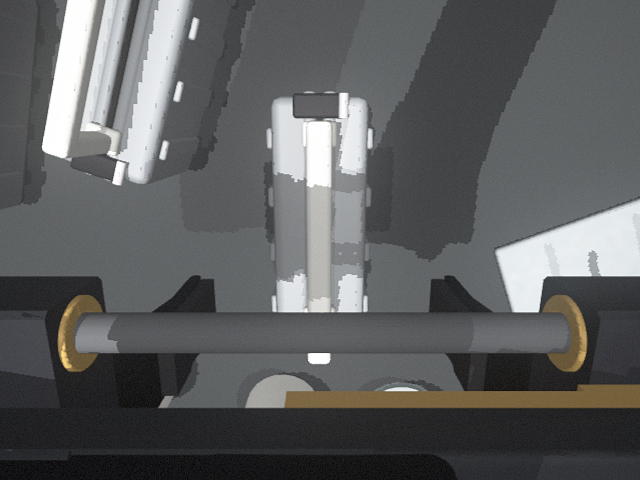

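Wrist view: the right case's bar is vertical at column 318, spanning rows 120–362. It is centred and square between the fingers, so I descend and grip.

```bash

python3 -m inch '[[[1,-0.5,18.6],[0,0,0]],[[1,-0.5,18.6],[0,0,0]],[[0,0,18.6],[0,0,0]],[[0,0,18.6],[0,0,0]],[[0,0,9.3],[0,0,0]],[[0,0,9.3],[0,0,0]],[[0,0,0],[0,0,0]],[[0,0,0],[0,0,0]],[[0,0,0],[0,0,0]],[[0,0,0],[0,0,0]]]' 0 50
python3 -m inch '[[[0,0,0],[0,0,0]],[[0,0,0],[0,0,0]],[[0,0,0],[0,0,0]],[[0,0,0],[0,0,0]],[[0,0,0],[0,0,0]],[[0,0,0],[0,0,0]],[[0,0,0],[0,0,0]],[[0,0,0],[0,0,0]],[[0,0,0],[0,0,0]],[[0,0,0],[0,0,0]]]' 1 50
python3 -m inch '[[[0,0,-5],[0,0,0]],[[0,0,-5],[0,0,0]],[[0,0,-5],[0,0,0]],[[0,0,-5],[0,0,0]],[[0,0,0],[0,0,0]],[[0,0,0],[0,0,0]],[[0,0,0],[0,0,0]],[[0,0,0],[0,0,0]],[[0,0,0],[0,0,0]],[[0,0,0],[0,0,0]]]' 1 50
python3 go.py
```

```text
time: 3.15
position: [0.5543, -0.0734, 0.1473]
tool_rot: [-0.295, 3.126, 0.0]
ft_force: [-0.9, 0.5, 0.7]
grip_width: 0.995
time: 4.15
position: [0.5538, -0.0736, 0.1466]
tool_rot: [-0.295, 3.128, -0.0]
ft_force: [0.5, -1.8, 0.7]
grip_width: 0.175
time: 5.15
position: [0.5537, -0.0734, 0.1664]
tool_rot: [0.295, -3.128, -0.0]
ft_force: [-0.6, -0.1, -7.0]
grip_width: 0.154
t 5.15 p [ 0.5537 -0.0734  0.1664] h 100.79 zaxis [-1.e-04  0.e+00 -1.e+00] F [-0.6 -0.1 -7. ] w 0.154 j7 1.95
```

```bash

python3 -m inch '[[[0,0,-8],[0,0,0]],[[0,0,-8],[0,0,0]],[[0,0,-8],[0,0,0]],[[0,0,-8],[0,0,0]],[[0,0,-8],[0,0,0]],[[4,6,0],[0,0,0]],[[8,12,0],[0,0,0]],[[8,12,0],[0,0,0]],[[8,12,0],[0,0,0]],[[8,12,0],[0,0,0]]]' 1 50
python3 -m inch '[[[8,12,0],[0,0,0]],[[8,12,0],[0,0,0]],[[8,12,0],[0,0,0]],[[8,12,0],[0,0,0]],[[8,12,0],[0,0,0]],[[4,6,0],[0,0,0]],[[0,0,0],[0,0,4]],[[0,0,0],[0,0,6]],[[0,0,0],[0,0,6]],[[0,0,0],[0,0,6]]]' 1 50
python3 -m inch '[[[0,0,0],[0,0,6]],[[0,0,0],[0,0,6]],[[0,0,0],[0,0,6]],[[0,0,0],[0,0,6]],[[0,0,0],[0,0,6]],[[0,0,0],[0,0,6]],[[0,0,0],[0,0,6]],[[0,0,0],[0,0,3.8]],[[0,0,0],[0,0,0]],[[0,0,0],[0,0,0]]]' 1 50
python3 go.py 0.4787,0.1504,0.2066,33
python3 - <<'E'
from bench import ctrl,optics
import numpy as np,cv2
d=optics.get_image("scene");np.savez("pics/s2.npz",**d)
e=optics.get_image("side");np.savez("pics/e2.npz",**e)
a=cv2.resize(d["image"][200:440,280:520],(400,400));b=cv2.resize(e["image"][80:320,130:370],(400,400))
cv2.imwrite("pics/c3.png",np.hstack([a,b])[:,:,::-1])
E
```

```text
time: 6.15
position: [0.5072, -0.0264, 0.2063]
tool_rot: [0.295, -3.127, -0.001]
ft_force: [0.2, -0.5, -6.0]
grip_width: 0.157
time: 7.15
position: [0.4526, 0.0293, 0.2065]
tool_rot: [0.314, 3.126, -0.0]
ft_force: [0.1, -0.2, -6.7]
grip_width: 0.155
time: 8.15
position: [0.4527, 0.0293, 0.2065]
tool_rot: [1.497, 2.762, -0.0]
ft_force: [0.8, -0.4, -6.9]
grip_width: 0.154
t 8.15 p [0.4527 0.0293 0.2065] h 33.07 zaxis [ 0. -0. -1.] F [ 0.8 -0.4 -6.9] w 0.154 j7 0.41
0.4787,0.1504,0.2066,33 shift(mm, present axes) [87.2 87.9 -0.1] turn z 0.07
```

View pics/c3.png

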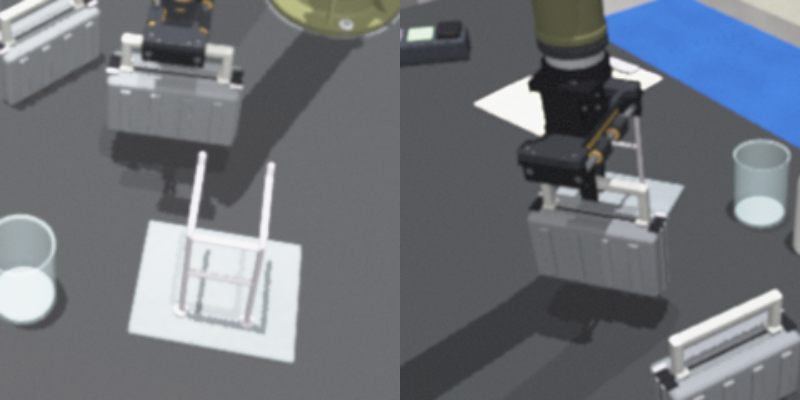

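The case hangs level. The prong tips are at scene pixels (402,293) and (443,301) and I'll check them against the plate-based stand pose. The measured weight is about 6.8 N, so this is the heavy case.

```bash
python3 - <<'E'
from h import *
d=dict(np.load("pics/s2.npz"))
o=np.array([.571,.2103]);a=np.radians(33);X=np.array([np.cos(a),np.sin(a)]);Y=np.array([-X[1],X[0]])
for n,p,z in [("tip",(401.8,293),.189),("tip",(442.6,300.8),.189),("top",(393.4,340.5),.175),("top",(437,347),.175),("foot",(389,387),.01),("foot",(428.5,393),.01)]:
    w=ray(d,p,z)[:2]; print(n,w.round(3),"own",((w-o)@X).round(3),((w-o)@Y).round(3))
E
```

```text
tip [0.558 0.159] own -0.039 -0.036
tip [0.519 0.228] own -0.034 0.043
top [0.648 0.213] own 0.066 -0.04
top [0.604 0.28 ] own 0.066 0.04
foot [0.645 0.213] own 0.063 -0.038
foot [0.6  0.28] own 0.062 0.043
```

```bash

python3 -m inch '[[[5,5,0],[0,0,0]],[[10,10,0],[0,0,0]],[[12,12,0],[0,0,0]],[[12,12,0],[0,0,0]],[[12,12,0],[0,0,0]],[[12,12,0],[0,0,0]],[[12,12,0],[0,0,0]],[[8,8,0],[0,0,0]],[[5,5,0],[0,0,0]],[[0,0,0],[0,0,0]]]' 1 50
python3 -m inch '[[[0,4,0],[0,0,0]],[[0,8,0],[0,0,0]],[[0,8,0],[0,0,0]],[[0,8,0],[0,0,0]],[[0,8,0],[0,0,0]],[[0,8,0],[0,0,0]],[[0,8,0],[0,0,0]],[[0,5,0],[0,0,0]],[[0,3,0],[0,0,0]],[[0,0,0],[0,0,0]]]' 1 50
python3 go.py 0.569,0.210,0.1836,33
python3 - <<'E'
from bench import ctrl,optics
import numpy as np,cv2
d=optics.get_image("scene")
e=optics.get_image("side")
a=cv2.resize(d["image"][230:430,320:520],(400,400));b=cv2.resize(e["image"][80:280,170:370],(400,400))
cv2.imwrite("pics/c4.png",np.hstack([a,b])[:,:,::-1])
E
```

```text
time: 9.25
position: [0.4787, 0.1524, 0.2065]
tool_rot: [-1.497, -2.762, -0.0]
ft_force: [-0.2, 0.4, -6.2]
grip_width: 0.157
time: 10.25
position: [0.5292, 0.1841, 0.2065]
tool_rot: [1.499, 2.761, -0.0]
ft_force: [-0.4, 0.5, -6.6]
grip_width: 0.149
t 10.25 p [0.5292 0.1841 0.2065] h 33.0 zaxis [ 0.e+00 -1.e-04 -1.e+00] F [-0.4  0.5 -6.6] w 0.149 j7 0.24
0.569,0.210,0.1836,33 shift(mm, present axes) [ 0.  47.5 22.9] turn z -0.0
```

View pics/c4.png

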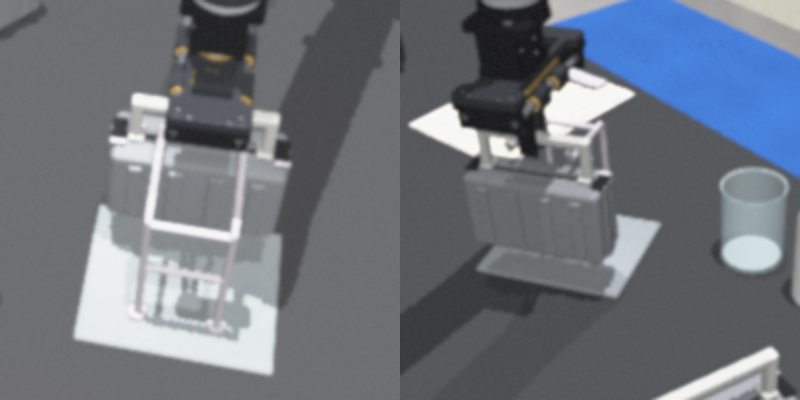

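The bar is over the prong tips and both prongs sit between the handle legs, at crop columns 163 and 247 against legs at 148 and 265. I continue in and lower.

```bash

python3 -m inch '[[[0,4,0],[0,0,0]],[[0,8,0],[0,0,0]],[[0,8,0],[0,0,0]],[[0,8,0],[0,0,0]],[[0,8,0],[0,0,0]],[[0,6,0],[0,0,0]],[[0,3,0],[0,0,0]],[[0,1,0],[0,0,0]],[[0,0,0],[0,0,0]],[[0,0,0],[0,0,0]]]' 1 50
python3 -m inch '[[[0,0,3],[0,0,0]],[[0,0,3],[0,0,0]],[[0,0,3],[0,0,0]],[[0,0,3],[0,0,0]],[[0,0,2],[0,0,0]],[[0,0,2],[0,0,0]],[[0,0,2],[0,0,0]],[[0,0,1],[0,0,0]],[[0,0,1],[0,0,0]],[[0,0,0],[0,0,0]]]' 1 50
python3 -m inch '[[[0,0,1],[0,0,0]],[[0,0,1],[0,0,0]],[[0,0,0.5],[0,0,0]],[[0,0,0],[0,0,0]],[[0,0,0],[0,0,0]],[[0,0,0],[0,0,0]],[[0,0,0],[0,0,0]],[[0,0,0],[0,0,0]],[[0,0,0],[0,0,0]],[[0,0,0],[0,0,0]]]' 1 50
python3 go.py 0.569,0.210,0.1836,33
```

```text
time: 11.35
position: [0.5673, 0.2087, 0.2066]
tool_rot: [-1.5, -2.76, 0.0]
ft_force: [0.1, -0.0, -6.8]
grip_width: 0.15
time: 12.35
position: [0.5675, 0.209, 0.1865]
tool_rot: [-1.499, -2.761, 0.0]
ft_force: [0.0, -0.7, -7.6]
grip_width: 0.154
time: 13.35
position: [0.5676, 0.209, 0.1841]
tool_rot: [1.499, 2.761, 0.0]
ft_force: [-0.2, -0.6, -6.9]
grip_width: 0.156
t 13.35 p [0.5676 0.209  0.1841] h 32.99 zaxis [ 1.e-04  1.e-04 -1.e+00] F [-0.2 -0.6 -6.9] w 0.156 j7 0.25
0.569,0.210,0.1836,33 shift(mm, present axes) [0.1 1.8 0.5] turn z -0.01
```

```bash

python3 -m inch '[[[0,0,0.5],[0,0,0]],[[0,0,0.5],[0,0,0]],[[0,0,0],[0,0,0]],[[0,0,0],[0,0,0]],[[0,0,0],[0,0,0]],[[0,0,0],[0,0,0]],[[0,0,0],[0,0,0]],[[0,0,0],[0,0,0]],[[0,0,0],[0,0,0]],[[0,0,0],[0,0,0]]]' 1 50
python3 -m inch '[[[0,0,0.5],[0,0,0]],[[0,0,0.5],[0,0,0]],[[0,0,0],[0,0,0]],[[0,0,0],[0,0,0]],[[0,0,0],[0,0,0]],[[0,0,0],[0,0,0]],[[0,0,0],[0,0,0]],[[0,0,0],[0,0,0]],[[0,0,0],[0,0,0]],[[0,0,0],[0,0,0]]]' 1 50
python3 go.py
```

```text
time: 14.35
position: [0.5677, 0.209, 0.1834]
tool_rot: [1.499, 2.761, 0.001]
ft_force: [-1.3, -0.7, -2.1]
grip_width: 0.154
time: 15.35
position: [0.5677, 0.209, 0.1833]
tool_rot: [1.499, 2.76, 0.001]
ft_force: [-3.8, -1.1, 5.4]
grip_width: 0.153
t 15.35 p [0.5677 0.209  0.1833] h 32.98 zaxis [ 7.e-04  7.e-04 -1.e+00] F [-3.8 -1.1  5.4] w 0.153 j7 0.25
```

Seated at the expected height. Next I ease off, open only part way because of the uprights, and look before rising.

```bash

python3 -m inch '[[[0,0,-0.5],[0,0,0]],[[0,0,-0.5],[0,0,0]],[[0,0,0],[0,0,0]],[[0,0,0],[0,0,0]],[[0,0,0],[0,0,0]],[[0,0,0],[0,0,0]],[[0,0,0],[0,0,0]],[[0,0,0],[0,0,0]],[[0,0,0],[0,0,0]],[[0,0,0],[0,0,0]]]' 1 50
python3 -m inch '[[[0,0,0],[0,0,0]],[[0,0,0],[0,0,0]],[[0,0,0],[0,0,0]],[[0,0,0],[0,0,0]],[[0,0,0],[0,0,0]],[[0,0,0],[0,0,0]],[[0,0,0],[0,0,0]],[[0,0,0],[0,0,0]],[[0,0,0],[0,0,0]],[[0,0,0],[0,0,0]]]' 0.6 50
python3 go.py
python3 - <<'E'
from bench import ctrl,optics
import numpy as np,cv2
d=optics.get_image("wrist")
e=optics.get_image("side")
a=cv2.resize(d["image"],(533,400));b=cv2.resize(e["image"][100:260,200:306],(265,400))
cv2.imwrite("pics/c5.png",np.hstack([a,b])[:,:,::-1])
E
```

```text
time: 16.35
position: [0.5677, 0.209, 0.1833]
tool_rot: [1.499, 2.76, 0.001]
ft_force: [-3.2, -1.7, 5.2]
grip_width: 0.157
time: 17.35
position: [0.5676, 0.2089, 0.1831]
tool_rot: [1.499, 2.761, 0.0]
ft_force: [-0.2, 0.3, 0.1]
grip_width: 0.404
t 17.35 p [0.5676 0.2089 0.1831] h 32.98 zaxis [ 1.e-04  1.e-04 -1.e+00] F [-0.2  0.3  0.1] w 0.404 j7 0.25
```

View pics/c5.png

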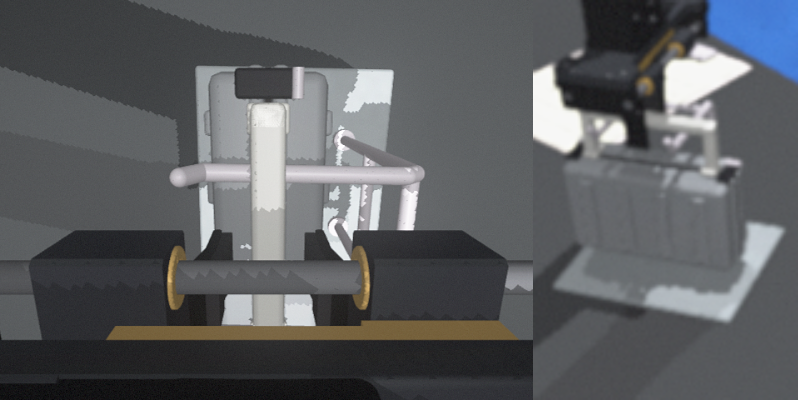

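Wrist view: the bar crosses the prong at about (267,172), between the upturned tip (185,175) and the upright (415,175), with the fingers free. Rising.

```bash

python3 -m inch '[[[0,0,-4],[0,0,0]],[[0,0,-8],[0,0,0]],[[0,0,-12],[0,0,0]],[[0,0,-20],[0,0,0]],[[0,0,-25],[0,0,0]],[[0,0,-25],[0,0,0]],[[0,0,-25],[0,0,0]],[[0,-30,0],[0,0,0]],[[0,-40,0],[0,0,0]],[[0,-40,0],[0,0,0]]]' 0.6 50
python3 -m inch '[[[0,-20,0],[0,0,0]],[[0,0,0],[0,0,0]],[[0,0,0],[0,0,0]],[[0,0,0],[0,0,0]],[[0,0,0],[0,0,0]],[[0,0,0],[0,0,0]],[[0,0,0],[0,0,0]],[[0,0,0],[0,0,0]],[[0,0,0],[0,0,0]],[[0,0,0],[0,0,0]]]' 0.6 50
python3 go.py
python3 - <<'E'
from bench import ctrl,optics
import numpy as np,cv2
d=optics.get_image("scene")
e=optics.get_image("side")
a=cv2.resize(d["image"][170:430,200:460],(400,400));b=cv2.resize(e["image"][90:350,180:440],(400,400))
cv2.imwrite("pics/c6.png",np.hstack([a,b])[:,:,::-1])
E
```

```text
time: 18.45
position: [0.4747, 0.1483, 0.3032]
tool_rot: [1.499, 2.76, 0.002]
ft_force: [0.4, -0.2, 1.3]
grip_width: 0.4
time: 19.45
position: [0.4585, 0.1382, 0.3021]
tool_rot: [1.499, 2.761, 0.0]
ft_force: [0.5, 0.7, 0.0]
grip_width: 0.398
t 19.45 p [0.4585 0.1382 0.3021] h 32.99 zaxis [ 0. -0. -1.] F [0.5 0.7 0. ] w 0.398 j7 0.2
```

View pics/c6.png

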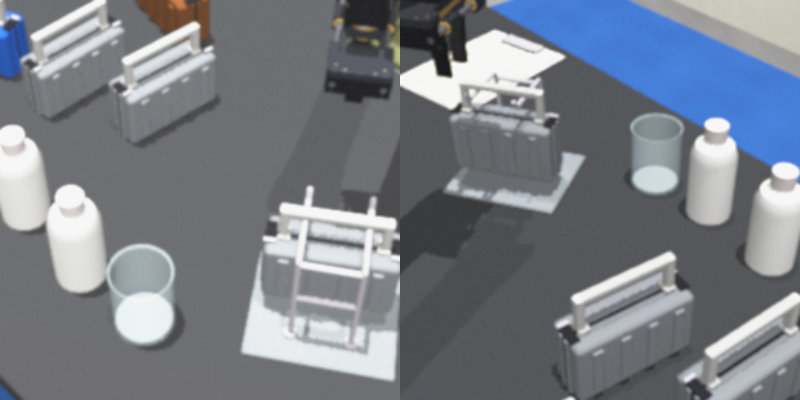

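The case hangs level over both prongs. The other two cases, the bottles and the beaker are unmoved, and the gripper is clear.

```bash
python3 -c "
from bench import close_job; print(close_job())"
```

```text
the job is handed in; nothing more can be done
None
```

The heavy case now hangs by its handle over both prongs of the hook stand, and the job is handed in at about 19.5 s of the 72 s.

- **Which case:** I lifted the grey case nearest the stand first. Seven force readings while it was off the bench ran from 6.0 to 7.0 N. A case with the meter should weigh 6.5 to 8.3 N and an empty one at most 3.5 N. I therefore did not lift the other two.
- **Handling:** The case stayed upright throughout. I turned it clear of the other cases, took it in over the prong tips and lowered it onto the prongs. The wrist force was about 5 N upward at seating. I then opened the fingers only part way and backed off.
- **Last checks:** Both cameras show the bar across both prongs with the case hanging level. The two other grey cases, the bottles and the beaker look unmoved. The wrist force had returned to about zero with the gripper clear.
- **Small disagreements:**
  - The scene camera put the stand's uprights about 3 mm from where the base plate implied, well inside the fit tolerance.
  - Two of the seven weight readings (6.0 and 6.2 N) fell just under the stated 6.5 N, which is within the roughly ±1 N noise seen with nothing in the gripper.

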